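# Find the test bar, check its waist in the caliper and lay out the kit

### The arm

A 6-joint arm with a two-finger parallel gripper is mounted at the origin on the work surface. World frame = base frame: x ahead of the robot, y to its left, z up, the work surface at z = 0. Lengths are in mm, angles in rad, forces in N, time in s.
With the tool pointing down it reaches from about 275 to 1000 mm from the base axis. Payload 8.4 kg.
Tool frame: the origin (TCP) lies at the very end of the fingers, on their centre line; the grasp point (between the pads) lies robot.hold_point_z behind it (robot.hold_point_z is the distance from the TCP to the grasp point, in mm); z points along the fingers, y is the line along which they close (so a half turn about z gives the same grasp; the last joint's range is limited). The gripper opens to 85 mm and grips with 20 to 120 N. Pads are 22 mm wide; open, the fingers measure 114 mm over their backs; the gripper's body (76 mm by 85 mm) begins 54 mm behind the grasp point. The pads swing forward as they close: fully open they stand 13 mm farther back than shut.
Start: joints at [-1.139, 0.353, 1.633, -0, 1.155, -0.002], TCP at [262.7, -567.112, 231.281] pointing down, gripper open.
Joint ranges: [-2.63, 2.63], [-0.92, 2.1], [0.06, 2.66], [-1.3, 4.44], [0, 2.69], [-3.02, 3.02]. Speed limits (rad/s): [2.22, 2.22, 2.79, 3.14, 3.14, 3.14].

### API

Orientations are given as [roll, pitch, yaw] about the fixed x, y, z axes, in that order (R = Rz(yaw) Ry(pitch) Rx(roll)).
In Python, from bench import robot gives the robot as it stands. Calls block until the motion is done:
- robot.move_pose(position, orientation): joint-space move of the TCP to a pose.
- robot.movel(position, attitude=None, max_speed=150): straight line of the TCP; attitude=None keeps the orientation; max_speed is the mean speed in mm/s.
- robot.movej(angles): joint-space move.
- robot.command_gripper(opening, strength=None): finger opening in mm; strength is the grip in N (None keeps the last); returns when the fingers have stopped.
- robot.dwell(seconds).
- robot.ik(position, orientation): joint angles nearest the present ones, or None.
- robot.get_state(): the state.
- robot.get_image(name): name is "side" or "top" or "wrist"; returns a dict with "pixels" (400x640x3 uint8, red, green, blue), "vertical_fov" (degrees; the focal length in pixels is half the picture's height over the tangent of half this angle, whatever the lens; pixels are square), "cx", "cy" (the principal point, pixels), "k1" (the pictures are not rectified: a ray, as slopes to the right and down, at radius r is drawn at 1 + k1 r^2 times it, then the intrinsics apply), "world_from_camera" (4x4, takes a point from camera to world coordinates). Camera axes: x right, y down, z forward; pixel columns grow to the right and rows downward; lengths in mm; the calibration is good to about 2 mm. A picture is of the moment at which its call begins. There is no depth.
A pose or a line that the arm cannot do raises robot.PlanningError and nothing moves.
- robot.hand_in(): hands the job in; it is judged then, once.
Trained networks look in a picture, given as the dict that the camera call returned (one of the last four; its "shot" number tells which), for a name from the list of things; names that differ only in an ending like _2 or _b are one class to them, and where a whole thing is asked for, a point or a joint stands for the part that bears it (a point fixed in the world has none). Each returns a list of dicts, best first, with "conf" (0 to 1); they miss things now and then, are a little off and sometimes report something else, mostly with a low value. They report only what shows in the picture. A call takes as long as a camera call. They do not tell look-alikes from the thing itself.
- robot.look_for(label, picture): "xyz" ([x, y, z] in mm, in world coordinates, good to about 4 mm: the middle of the surface that is visible of it).
- robot.pinpoint(label, picture): "xyz" ([x, y, z] in mm, in world coordinates, good to about 4 mm: a listed point, or the origin of a listed thing).
The state is a dict: "clock": time; "qpos": joint angles; "qd": joint speeds; "joint_torque": joint torques, N m; "ee_pos": TCP position; "tcp_rot": TCP orientation; "contact_force": force on the tool from outside, world axes, zero at the start; "torque": the same for the moment, N m; "finger_gap": finger opening in mm; "grip_force": force on a finger pad.
Only numpy, scipy, OpenCV 4.12 (cv2) and the standard library are available. Lean on these libraries where they do the work, as an engineer would, in place of code of your own. Each camera call takes 0.05 s, during which the arm holds its last target. There are 200 camera calls.

### The job

One of the three wooden cases holds a steel dog-bone test bar and another holds its serrated grip blocks (one to three of them); find them, opening only one case at a time and shutting it before the next is opened. Check the bar in the bench caliper by laying it flat on the bed and sliding the jaw until its narrow waist is held firmly between jaw and anvil, then slide the jaw back to at least half open. Finish with the bar and all the grip blocks lying in the grey tray, every case shut with its other contents still inside, and the amber jar and white bottle not knocked about.

Things in the scene. Friction and masses are not known exactly. Their poses are not given: they have to be found in the camera images.
- case1: Wooden specimen case, fixed to the table, one of three that look alike. Low tray 110 (x) x 120 (y) x 9 mm high, walls and floor 4 mm thick, so the inner floor is 4 mm above the table; covered by a 24 mm deep hinged lid (33 mm high overall when shut; 25 mm free height inside). Origin: centre of the underside; x points from the tab side to the hinge side, z up. What it holds is hidden until it is opened.
- lid1 (a joint): Lid of case1: hinge angle, 0 shut, opens upward to 2.0 rad. Stiff hinge: it stays wherever it is left; turning it takes about 1.5 N at the tab. The lid is a 4 mm shell that swings away as one piece; nothing of it overhangs the tray beyond 1.57 rad. The hinge axis runs along the case's y through the point 55 mm towards +x and 9 mm up from the case's origin.
- tab1 (a point): Grip point on the brass finger tab in the middle of the front edge of lid1: a flat tongue 14 mm wide (along the case's y), 10 mm thick, sticking 30 mm out of the lid; this point is 20 mm out from the lid's front edge, 21 mm above the table when shut. Pinched by its two sides from above it can turn between the fingers as the lid swings. It moves with the lid, 131 mm from the hinge.
- case2: Wooden specimen case, fixed to the table, one of three that look alike. Low tray 110 (x) x 120 (y) x 9 mm high, walls and floor 4 mm thick, so the inner floor is 4 mm above the table; covered by a 24 mm deep hinged lid (33 mm high overall when shut; 25 mm free height inside). Origin: centre of the underside; x points from the tab side to the hinge side, z up. What it holds is hidden until it is opened.
- lid2 (a joint): Lid of case2: hinge angle, 0 shut, opens upward to 2.0 rad. Stiff hinge: it stays wherever it is left; turning it takes about 1.5 N at the tab. The lid is a 4 mm shell that swings away as one piece; nothing of it overhangs the tray beyond 1.57 rad. The hinge axis runs along the case's y through the point 55 mm towards +x and 9 mm up from the case's origin.
- tab2 (a point): Grip point on the brass finger tab in the middle of the front edge of lid2: a flat tongue 14 mm wide (along the case's y), 10 mm thick, sticking 30 mm out of the lid; this point is 20 mm out from the lid's front edge, 21 mm above the table when shut. Pinched by its two sides from above it can turn between the fingers as the lid swings. It moves with the lid, 131 mm from the hinge.
- case3: Wooden specimen case, fixed to the table, one of three that look alike. Low tray 110 (x) x 120 (y) x 9 mm high, walls and floor 4 mm thick, so the inner floor is 4 mm above the table; covered by a 24 mm deep hinged lid (33 mm high overall when shut; 25 mm free height inside). Origin: centre of the underside; x points from the tab side to the hinge side, z up. What it holds is hidden until it is opened.
- lid3 (a joint): Lid of case3: hinge angle, 0 shut, opens upward to 2.0 rad. Stiff hinge: it stays wherever it is left; turning it takes about 1.5 N at the tab. The lid is a 4 mm shell that swings away as one piece; nothing of it overhangs the tray beyond 1.57 rad. The hinge axis runs along the case's y through the point 55 mm towards +x and 9 mm up from the case's origin.
- tab3 (a point): Grip point on the brass finger tab in the middle of the front edge of lid3: a flat tongue 14 mm wide (along the case's y), 10 mm thick, sticking 30 mm out of the lid; this point is 20 mm out from the lid's front edge, 21 mm above the table when shut. Pinched by its two sides from above it can turn between the fingers as the lid swings. It moves with the lid, 131 mm from the hinge.
- caliper: Bench caliper, fixed to the table: a grey bed 220 (x) x 100 (y) x 10 mm with a steel anvil block at its +x end (face 26 mm wide along y, 25 mm high above the bed, facing -x) and a jaw that slides along x towards it. Origin: centre of the underside; x is the measuring direction, from jaw to anvil.
- jaw (a joint): Sliding jaw of the caliper, m: 0 fully open (85 mm gap to the anvil), grows as the jaw slides towards the anvil, gap = 0.085 - value, stop at 0.080. About 1 N of friction; it stays where it is left. The jaw's face is 26 mm wide like the anvil's, from 2 to 24 mm above the bed. Shut on the bar's 12 mm waist it reads 0.073.
- post (a point): Top centre of the upright grip post on the jaw: 14 x 14 mm, standing 46 mm tall out of the jaw's carriage, top 80 mm above the table; 38 mm behind the jaw's face. It moves with the jaw; with it, the jaw is pushed and pulled.
- anvil: The anvil block of the caliper, 20 (x) x 26 (y) x 25 mm high, standing on the bed. Origin: middle of the lower edge of its face towards the jaw, 10 mm above the table, at caliper x = +75 mm, y = 0.
- tray: Grey open tray, fixed to the table, 130 (x) x 180 (y) x 12 mm high, walls and floor 4 mm. Origin: centre of the underside.
- bar: Steel dog-bone test bar, 150 g, in one of the cases: 80 mm long (its x), both ends 22 mm wide (y) and 20 mm long, waist between them 40 mm long and 12 mm wide, 16 mm thick (z) throughout. Origin: centre of the underside.
- stopper1: Black rubber stopper, 28 mm wide, 22 mm high, in one of the cases; not wanted. Origin: underside.
- washer: Aluminium spacer ring, 32 mm across, 10 mm high, in the same case as the stopper; not wanted. Origin: underside.
- jar: Amber jar, 52 mm wide, 75 mm high, standing on the table. Bystander.
- vial: White bottle, 36 mm wide, 75 mm high, standing on the table. Bystander.
- gripA: Serrated steel grip block, 28 (x) x 16 (y) x 18 (z) mm, 60 g; one to three of these lie together in another case. Origin: centre of the underside. None if absent.
- gripB: Serrated steel grip block, 28 (x) x 16 (y) x 18 (z) mm, 60 g; one to three of these lie together in another case. Origin: centre of the underside. None if absent.
- gripC: Serrated steel grip block, 28 (x) x 16 (y) x 18 (z) mm, 60 g; one to three of these lie together in another case. Origin: centre of the underside. None if absent.
There are look-alikes about, which are no part of the job. What is shaped like the caliper but purple is not meant.

How it is judged:
By the outcome, as a careful person would: the job done as asked, in the order asked, and still so for the second after the job is handed in, with the robot touching nothing.
Of gripA, gripB, gripC only 1 to 3 are there at a start; the rules pass over those that are not, and their reading is None.
At some moment in a run one of bar may be knocked a few centimetres aside while the robot is not near it.
Once in a run the grip may slacken for a moment while it holds something.
It also fails if it takes over 210 s, if anything falls off the work surface, if the arm or the gripper's body presses on something with over 40 N, if the wrist force passes 120 N, or if a joint passes its speed limit or range.

## Working session

There is one attempt and no reset: what is moved stays moved. The work goes in short steps, each a Python script; the robot and the scene stay as the last script left them, time stands still between calls to the robot, and variables do not carry over. Pictures are saved under pics/ and viewed, at most 14 in all, crops included, and the job is handed in when it is done.

```bash
ls; mkdir -p pics
python3 - <<'E'
from bench import robot
import cv2,numpy as np
print(robot.hold_point_z, robot.get_state())
for n in ("top","side"):
    p=robot.get_image(n); cv2.imwrite(f"pics/{n}0.png",p["pixels"][:,:,::-1])
    print(n,p["vertical_fov"],p["cx"],p["cy"],p["k1"],np.round(p["world_from_camera"],3).tolist(),p["shot"])
    for l in ["case1","tab1","caliper","post","anvil","tray","jar","vial","bar"]:
        print(l,[(np.round(d["xyz"]).tolist(),round(d["conf"],2)) for d in robot.pinpoint(l,p)][:5])
E
```

```text
pics
18.700000000000003 {'clock': 0.0, 'qpos': array([-1.13943849e+00,  3.53674127e-01,  1.63414421e+00,  2.44082035e-06,
        1.15520957e+00, -2.38322535e-03]), 'qd': array([ 9.57618297e-04, -9.32209537e-04,  2.62541599e-05, -8.51021409e-04,
        6.73618457e-04,  6.88853473e-04]), 'joint_torque': array([-1.71403644e-03, -6.05250049e+01, -3.42076313e+01,  6.12093868e-05,
        9.20864695e-03,  4.82537087e-05]), 'ee_pos': array([ 262.47427458, -566.67767888,  230.54115386]), 'tcp_rot': array([-3.14015742e+00, -5.65214788e-06,  4.33740070e-01]), 'contact_force': array([ 0.13248985, -0.14520425,  0.50303029]), 'torque': array([ 0.04823961, -0.01957828, -0.01770295]), 'grip_force': 0.0, 'finger_gap': 85.05767057756347}
top 43.22425608922654 320.16395194616484 200.98731758589147 0.051126814231439104 [[-0.002, -0.99, 0.142, 218.348], [-1.0, 0.004, 0.017, -10.162], [-0.017, -0.142, -0.99, 1666.518], [0.0, 0.0, 0.0, 1.0]] 1
case1 [([567.0, 177.0, 1.0], 0.85), ([557.0, -173.0, 1.0], 0.63), ([555.0, 7.0, 1.0], 0.6), ([440.0, 356.0, 81.0], 0.39)]
tab1 [([480.0, -169.0, 22.0], 0.68), ([4
[... 462 characters left out ...]
.0, -0.0], 0.18)]
bar [([486.0, 3.0, 21.0], 0.42)]
side 46.83369616793354 319.3996812195717 200.84981201328088 0.029467374508043626 [[0.98, -0.116, 0.159, 266.653], [-0.197, -0.571, 0.797, -996.716], [-0.002, -0.813, -0.582, 806.616], [0.0, 0.0, 0.0, 1.0]] 2
case1 [([558.0, 6.0, 2.0], 0.96), ([568.0, 182.0, -0.0], 0.76), ([558.0, -167.0, -2.0], 0.6)]
tab1 [([493.0, 184.0, 21.0], 0.95), ([482.0, 10.0, 16.0], 0.84), ([474.0, -167.0, 17.0], 0.64)]
caliper [([476.0, 357.0, 3.0], 0.8)]
post []
anvil [([545.0, 362.0, 11.0], 0.5)]
tray [([469.0, -366.0, 0.0], 0.77)]
jar [([689.0, 375.0, -1.0], 0.52)]
vial [([704.0, -383.0, 1.0], 0.86)]
bar [([544.0, 362.0, 9.0], 0.43), ([702.0, -382.0, 2.0], 0.32)]
```

View pics/top0.png

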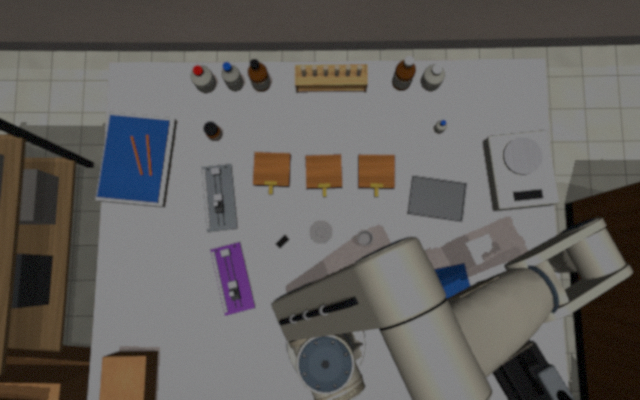

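View pics/side0.png

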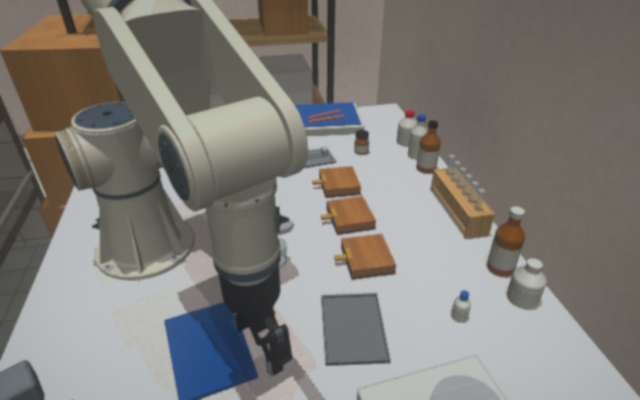

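The top picture shows three wooden cases with lids at (272,170), (323,172) and (376,171), with brass tabs below them. The grey caliper is at (219,197), its purple look-alike at (232,278), the grey tray at (437,198), the blue trays (look-alikes) at (137,160) and under the arm, the jar at (212,130) and the vial at (441,126). The networks agree with these positions. Next I move to a wrist view.

```bash
cat > h.py <<'E'
from bench import robot
import cv2, numpy as np
PI=np.pi
def intr(p):
    f=200/np.tan(np.radians(p["vertical_fov"])/2)
    return np.array([[f,0,p["cx"]],[0,f,p["cy"]],[0,0,1.]]), np.array([p["k1"],0,0,0.])
def unproj(p,uv,z):
    K,D=intr(p); uv=np.asarray(uv,float).reshape(-1,1,2)
    n=cv2.undistortPoints(uv,K,D)[:,0]; T=np.asarray(p["world_from_camera"])
    d=np.c_[n,np.ones(len(n))]@T[:3,:3].T; c=T[:3,3]
    return c+d*((z-c[2])/d[:,2])[:,None]
def proj(p,X):
    K,D=intr(p); M=np.linalg.inv(p["world_from_camera"])
    return cv2.projectPoints(np.asarray(X,float).reshape(-1,3),cv2.Rodrigues(M[:3,:3])[0],M[:3,3],K,D)[0][:,0]
def shot(name,save=None):
    p=robot.get_image(name)
    if save: cv2.imwrite(f"pics/{save}.png",p["pixels"][:,:,::-1])
    return p
def fit(p,mask,z,minarea=300):
    """blobs of the mask as rectangles on plane z: centre, size, angle(rad), pixel"""
    mask=cv2.morphologyEx(mask.astype(np.uint8),cv2.MORPH_OPEN,np.ones((3,3)))
    out=[]
    for c in cv2.findContours(mask,cv2.RETR_EXTERNAL,cv2.CHAIN_APPROX_NONE)[0]:
        if cv2.contourArea(c)<minarea: continue
        w=unproj(p,c,z)[:,:2].astype(np.float32); r=cv2.minAreaRect(w)
        out.append((np.round(r[0],1),np.round(r[1],1),round(r[2],1),c.reshape(-1,2).mean(0).round()))
    return out
def wood(p):
    h=cv2.cvtColor(p["pixels"],cv2.COLOR_RGB2HSV)
    return cv2.inRange(h,(4,110,60),(17,255,255))>0
def pin(l,p,n=5): return [(np.round(d["xyz"],1).tolist(),round(d["conf"],2)) for d in robot.pinpoint(l,p)][:n]
def down(pos,yaw=0): robot.move_pose(list(pos),[PI,0,yaw])
def st(): 
    s=robot.get_state(); return f't={s["clock"]:.1f} gap={s["finger_gap"]:.1f} gf={s["grip_force"]:.1f} F={np.round(s["contact_force"],1)} tcp={np.round(s["ee_pos"],1)}'
E
python3 - <<'E'
from h import *
down([420,0,420],0); print(st())
p=shot("wrist","w1"); print(np.round(p["world_from_camera"],2).tolist(),p["vertical_fov"])
for r in fit(p,wood(p),33): print(r)
for l in ["case1","tab1","caliper","anvil","post"]: print(l,pin(l,p))
q=shot("top","t1")
for r in fit(q,wood(q),33,200): print(r)
print(pin("case1",q),pin("caliper",q),pin("post",q),pin("anvil",q))
E
```

```text
t=3.2 gap=85.1 gf=0.0 F=[-0.6  0.6 -0.2] tcp=[ 4.201e+02 -4.000e-01  4.198e+02]
[[-0.0, -0.96, -0.28, 490.81], [-1.0, 0.0, -0.0, -0.39], [0.0, 0.28, -0.96, 563.34], [0.0, 0.0, 0.0, 1.0]] 70.67255909740877
(array([ 554.5, -167. ]), array([121.4, 109. ]), 88.7, array([415.,  78.]))
(array([555.2,   6. ]), array([108.7, 117.6]), 1.6, array([316.,  78.]))
(array([563.8, 177.5]), array([120.6, 109. ]), 87.6, array([217.,  73.]))
case1 [([555.2, -169.0, -3.7], 0.86), ([570.1, 176.8, 1.5], 0.7)]
tab1 [([482.7, 3.0, 21.1], 0.83), ([480.1, -165.0, 17.7], 0.79), ([462.8, -369.3, 0.2], 0.63), ([489.2, 184.0, 24.0], 0.61)]
caliper [([469.6, 357.8, 0.7], 0.95), ([203.8, 305.1, -0.7], 0.7)]
anvil [([548.1, 366.8, 10.4], 0.61), ([283.0, 321.6, 10.4], 0.52)]
post [([158.7, 294.7, 79.3], 0.84), ([439.3, 349.0, 78.7], 0.7)]
(array([-130.1,  909.7]), array([183.3,  49.3]), 89.0, array([ 30., 390.]))
(array([-94.6, 627.5]), array([134.4, 129.6]), 89.7, array([123., 378.]))
(array([ 71.9, 885.5]), array([128.2,  49.8]), 67.7, array([ 45., 322.]))
(array([ 551.9, -166.1]), array([111.2, 107. ]), 88.7, array([376., 171.]))
(array([560.3, 184.7]), array([103.4, 107.7]), 89.7, array([270., 169.]))
[([566.5, 178.6, -1.1], 0.87), ([553.4, -171.5, 0.9], 0.7)] [([472.9, 351.2, -3.3], 0.88), ([208.9, 305.1, -0.1], 0.68)] [([440.0, 353.1, 78.9], 0.68), ([162.3, 298.3, 78.7], 0.49)] [([284.2, 328.9, 8.5], 0.52), ([550.5, 363.1, 10.4], 0.43)]
```

View pics/w1.png

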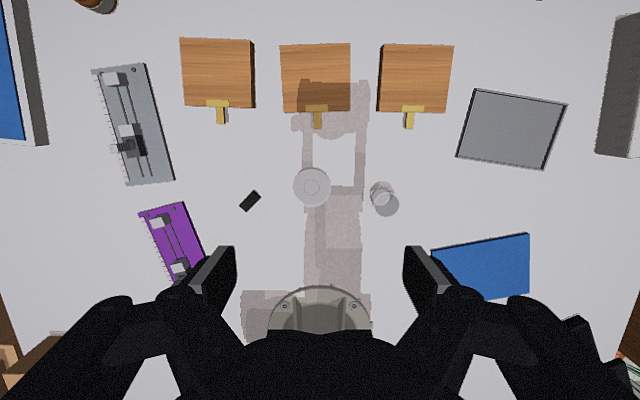

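The wrist view shows the three cases at (217,73), (316,78) and (415,78). The grey caliper is at (133,125), with the purple look-alike at (175,240), which I reject. The grey tray is at (511,130), with blue look-alikes at (480,265) and (10,80), also rejected. The wood fits match the given 110×120 size. I will open the case at y≈177 first.

```bash
cat >> h.py <<'E'
CASE={'A':((563.8,177.5),np.radians(-2.4)),'B':((555.2,6.0),np.radians(1.6)),'C':((554.5,-167.0),np.radians(-1.3))}
def c2w(k,v):
    (x,y),a=CASE[k]; c,s=np.cos(a),np.sin(a)
    return np.array([x+c*v[0]-s*v[1],y+s*v[0]+c*v[1],v[2]])
DZ=-16
def tabpt(k,th,dy=0):
    a=th+np.arctan2(12,130); r=np.hypot(12,130)
    return c2w(k,(55-r*np.cos(a),dy,9+r*np.sin(a)+DZ))
def brass(p):
    h=cv2.cvtColor(p["pixels"],cv2.COLOR_RGB2HSV)
    return cv2.inRange(h,(19,110,60),(33,255,255))>0
def tablook(k,save=None):
    t=tabpt(k,0); yaw=CASE[k][1]
    down([t[0]-30,t[1],150],yaw); p=shot("wrist",save)
    return t,[r for r in fit(p,brass(p),26,150) if np.hypot(*(r[0]-t[:2]))<40]
def lid(k,a,b,dy=0,n=10):
    yaw=CASE[k][1]; t=tabpt(k,a,dy); robot.command_gripper(36,40)
    if np.hypot(*(robot.get_state()["ee_pos"][:2]-t[:2]))>60: down(t+[0,0,70],yaw)
    robot.movel((t+[0,0,1]).tolist(),[PI,0,yaw],120); robot.command_gripper(5,50); print("grip",st())
    for th in np.linspace(a,b,n+1)[1:]: robot.movel(tabpt(k,th,dy).tolist(),[PI,0,yaw],220)
    print("end",st()); robot.command_gripper(36); e=tabpt(k,b,dy)
    robot.movel((e+[0,0,70]).tolist(),None,250)
E
python3 - <<'E'
from h import *
t,r=tablook('A','w2'); print(t,r,st())
E
```

```text
[488.86578774 180.64067403   5.        ] [(array([500.6, 181.3]), array([40.2, 40.3]), 87.6, array([316., 145.]))] t=5.0 gap=85.7 gf=0.0 F=[ 0.1  0.  -0.6] tcp=[459.9 180.4 151.2]
```

View pics/w2.png

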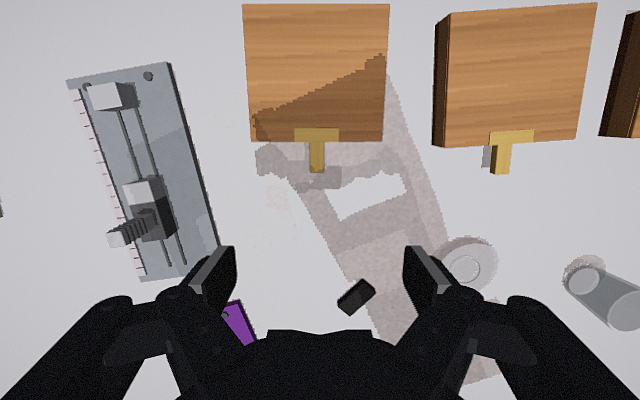

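The close view shows case A's brass tab at (317,155), centred on the prediction. The grey caliper is at (145,175), with its anvil at (110,95), jaw at (145,190) and post at (118,235). Now I open A.

```bash
cat >> h.py <<'E'
def inside(k,save):
    c=CASE[k]; v=c2w(k,(-5,0,300)); down(v,c[1]); p=shot("wrist",save); print(st())
    for l in ["bar","gripA","stopper1","washer"]:
        print(l,[x for x in pin(l,p) if abs(x[0][0]-c[0][0])<75 and abs(x[0][1]-c[0][1])<75])
    return p
E
python3 - <<'E'
from h import *
lid('A',0,1.9)
inside('A','w3')
E
```

```text
grip t=7.3 gap=12.9 gf=50.6 F=[-2.1  8.5  2.6] tcp=[489.3 181.9   6.8]
end t=9.9 gap=12.7 gf=48.8 F=[1.1 8.9 6. ] tcp=[673.2 174.5 112.1]
t=11.5 gap=35.8 gf=0.0 F=[ 1.3  0.6 -0.1] tcp=[559.  177.5 298.1]
bar []
gripA []
stopper1 [([551.1, 143.1, 4.3], 0.84)]
washer [([556.7, 204.4, 1.6], 0.59)]
```

View pics/w3.png

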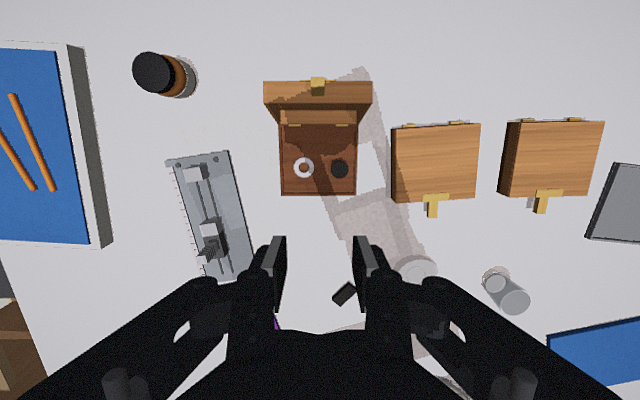

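Case A holds only the ring at (303,167) and the stopper at (339,169). I shut it and open B.

Run:
```python
from h import *
lid('A',1.9,-0.01,dy=1)
t,r=tablook('B'); print(t,r)
lid('B',0,1.9)
inside('B','w4')
```

```text
grip t=13.6 gap=12.9 gf=48.9 F=[0.6 3.3 5.1] tcp=[673.1 174.6 114.4]
end t=16.3 gap=12.8 gf=59.2 F=[-0.3  4.5 11.9] tcp=[489.5 182.    4.2]
[480.22924137   3.9058771    5.        ] [(array([491.8,   3.7]), array([39.9, 40.9]), 1.6, array([321., 144.]))]
grip t=19.9 gap=12.7 gf=49.8 F=[-1.4 -1.9  5.8] tcp=[480.6   3.7   6.6]
end t=22.5 gap=12.7 gf=49.1 F=[0.6 1.6 4.4] tcp=[663.5   9.3 112.3]
t=24.0 gap=36.0 gf=0.0 F=[-0.2 -0.4 -0.4] tcp=[550.5   5.9 298.2]
bar []
gripA [([529.3, -30.4, 1.9], 0.65)]
stopper1 []
washer []
```

View pics/w4.png

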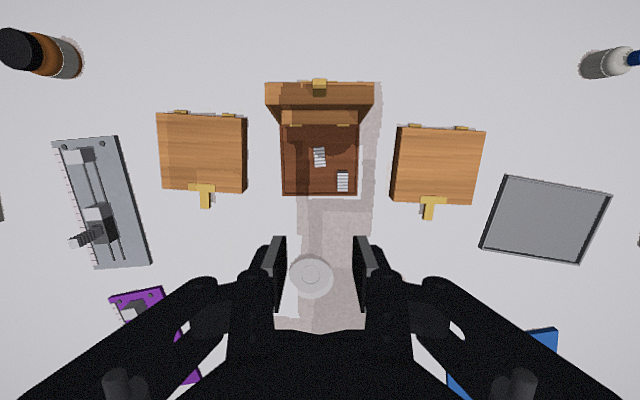

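Case B holds two grip blocks, at (319,156) and (342,181). Case A looks shut at (202,152). I measure the blocks and the tray from closer.

```bash
cat >> h.py <<'E'
def steel(p,k,z=22,save=None):
    """light low-saturation blobs inside case k"""
    h=cv2.cvtColor(p["pixels"],cv2.COLOR_RGB2HSV); m=((h[...,1]<70)&(h[...,2]>60)).astype(np.uint8)
    roi=np.zeros_like(m); q=proj(p,[c2w(k,(a,b,9)) for a,b in((-50,-55),(50,-55),(50,55),(-50,55))])
    cv2.fillPoly(roi,[q.astype(np.int32)],1); m=cv2.morphologyEx(m&roi,cv2.MORPH_CLOSE,np.ones((7,7)))
    return fit(p,m,z,60)
E
python3 - <<'E'
from h import *
p=shot("wrist"); 
for r in steel(p,'B'): print(r)
h=cv2.cvtColor(p["pixels"],cv2.COLOR_RGB2HSV); g=(h[...,1]<60)&(h[...,2]<165)&(h[...,2]>80); g[:160]=0;g[280:]=0;g[:,:470]=0
for r in fit(p,g,12): print("tray",r)
print(pin("tray",p))
v=c2w('B',(-40,-5,200)); down(v,CASE['B'][1]); p=shot("wrist","w5")
for r in steel(p,'B'): print(r)
print(pin("gripA",p)); i=cv2.imread("pics/w5.png"); cv2.imwrite("pics/w5c.png",i[60:300,180:460])
E
```

```text
(array([528.1, -30.4]), array([29.9, 16.7]), 2.6, array([342., 180.]))
(array([564. ,   6.4]), array([30.4, 17.2]), 6.0, array([319., 157.]))
tray (array([ 469.3, -368.3]), array([178.2, 125.4]), 81.4, array([545., 217.]))
[([465.9, -375.8, -0.8], 0.89)]
(array([527.4, -29.9]), array([30.7, 16.4]), 2.7, array([345., 171.]))
(array([563.4,   6.4]), array([29.2, 16.9]), 6.5, array([314., 138.]))
[([566.0, 180.1, -1.8], 0.69)]
```

View pics/w5c.png

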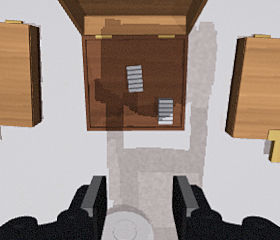

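The crop shows both blocks lying upright on the floor of B, at about (134,78) and (166,110), and the fitted sizes match 28×16. Now I pick both into the tray.

```bash
cat >> h.py <<'E'
TRAY=((469.3,-368.3),np.radians(-8.6))
def t2w(v):
    (x,y),a=TRAY; c,s=np.cos(a),np.sin(a)
    return np.array([x+c*v[0]-s*v[1],y+s*v[0]+c*v[1],v[2]])
def pick(xy,yaw,z,op,F=60,up=170):
    robot.command_gripper(op); down([*xy,up],yaw); robot.movel([*xy,z],None,180)
    robot.command_gripper(2,F); print("held",st()); robot.movel([*xy,up],None,200); print("up",st())
def place(xyz,yaw,op,up=120):
    down([xyz[0],xyz[1],up],yaw); s=robot.get_state(); print("carried",st())
    robot.movel(list(xyz),None,120); robot.command_gripper(op); robot.movel([xyz[0],xyz[1],up],None,250)
E
python3 - <<'E'
from h import *
pick((527.6,-30.1),np.radians(2.7),10.5,28)
place(t2w((-28,-45,11.5)),TRAY[1],28)
pick((563.6,6.4),np.radians(6.3),10.5,28)
place(t2w((28,-45,11.5)),TRAY[1],28)
v=t2w((-40,0,260)); down(v,TRAY[1]); p=shot("wrist","w6"); print(pin("gripA",p))
q=shot("top"); print(pin("case1",q))
E
```

```text
held t=26.8 gap=14.3 gf=58.8 F=[0.1 0.9 4.2] tcp=[528.6 -30.1  11.9]
up t=27.7 gap=14.2 gf=58.6 F=[-0.6  0.1 -0.7] tcp=[526.9 -30.1 169.2]
carried t=29.2 gap=14.0 gf=58.5 F=[-0.8 -0.4 -0.8] tcp=[ 435.5 -407.7  120. ]
held t=34.2 gap=14.0 gf=59.3 F=[-0.7 -0.8  6.8] tcp=[564.6   6.4  11.9]
up t=35.2 gap=14.2 gf=58.5 F=[-0.7 -1.1 -0.5] tcp=[562.8   6.4 169. ]
carried t=36.8 gap=14.6 gf=58.5 F=[ 1.3  0.1 -0.8] tcp=[ 490.9 -416.   120.1]
[([436.4, -408.1, 3.2], 0.86)]
[([559.1, -168.7, 2.0], 0.73), ([565.9, 180.0, 0.2], 0.72), ([553.4, 5.9, 1.2], 0.71), ([693.4, 372.7, -2.8], 0.48)]
```

View pics/w6.png

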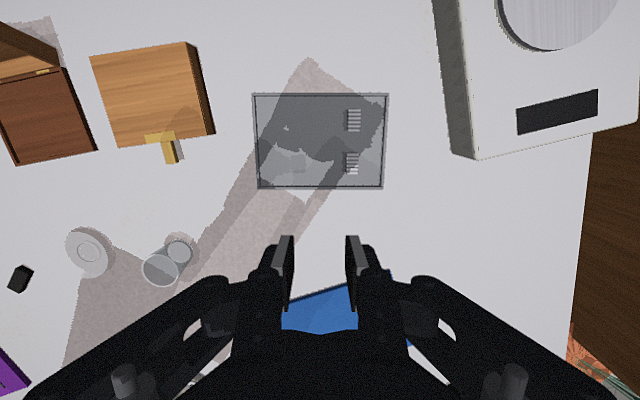

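Both blocks lie in the tray at (354,120) and (350,163). I shut B and open C, using the side camera to check that B is shut.

Run:
```python
from h import *
lid('B',1.9,-0.01)
t,r=tablook('C'); print(t,r)
lid('C',0,1.9,dy=0)
p=inside('C','w7')
for r in steel(p,'C',20): print(r)
```

```text
grip t=42.5 gap=12.2 gf=48.8 F=[0.3 1.7 3.1] tcp=[664.2   9.3 114.1]
end t=45.2 gap=12.7 gf=66.2 F=[ 1.9 -2.3  5.7] tcp=[481.9   3.7   5. ]
[ 479.5193043  -165.29844998    5.        ] [(array([ 490.9, -167.2]), array([40.7, 40.8]), 88.7, array([321., 143.]))]
grip t=48.7 gap=12.9 gf=50.6 F=[-4.  -9.5  3.8] tcp=[ 479.9 -166.6    6.8]
end t=51.4 gap=12.2 gf=48.8 F=[ 1.4 -4.8  5.5] tcp=[ 663.7 -170.2  112.3]
t=52.9 gap=35.9 gf=0.0 F=[-0.3 -0.   0. ] tcp=[ 549.7 -166.7  298.1]
bar [([548.7, -156.2, 3.8], 0.75)]
gripA []
stopper1 []
washer []
(array([ 548.7, -153.1]), array([23.2, 80.8]), 89.5, array([310., 166.]))
```

View pics/w7.png

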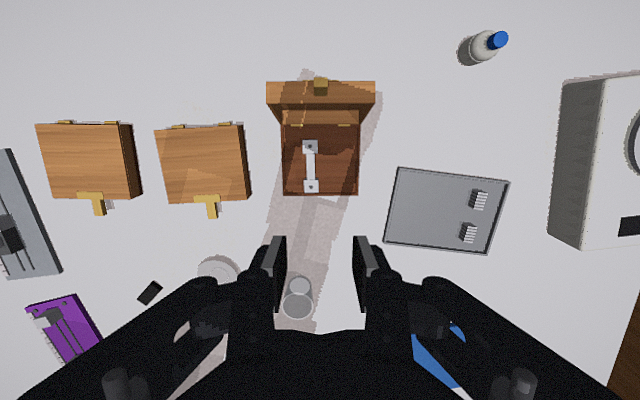

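The bar lies in C at (310,166), measured at (549,−153) along x with size 80.8×23. Cases A and B look shut. Before picking the bar, I measure the grey caliper from close by.

Run:
```python
from h import *
down([440,330,330],0.12); p=shot("wrist","w8"); print(st())
for l in ["caliper","anvil","post"]: print(l,pin(l,p))
h=cv2.cvtColor(p["pixels"],cv2.COLOR_RGB2HSV); g=(h[...,1]<75)&(h[...,2]<175)&(h[...,2]>70)
for r in fit(p,g,10,2000): print(r)
for q in [(-110,-50),(110,-50),(110,50),(-110,50)]: pass
```

```text
t=55.0 gap=35.8 gf=0.0 F=[-0.1 -0.5 -0.3] tcp=[440.5 329.2 329.9]
caliper [([206.4, 301.3, -3.3], 0.88), ([473.3, 355.0, 1.3], 0.65)]
anvil [([548.4, 366.6, 13.0], 0.7), ([280.7, 321.5, 5.1], 0.6), ([480.4, 4.2, 15.5], 0.37)]
post [([440.9, 347.2, 78.6], 0.75)]
(array([450.2, 283.5]), array([277.7, 234.1]), 6.6, array([332., 159.]))
(array([532.1, 805.1]), array([ 69.4, 113.6]), 89.5, array([21., 74.]))
```

View pics/w8.png

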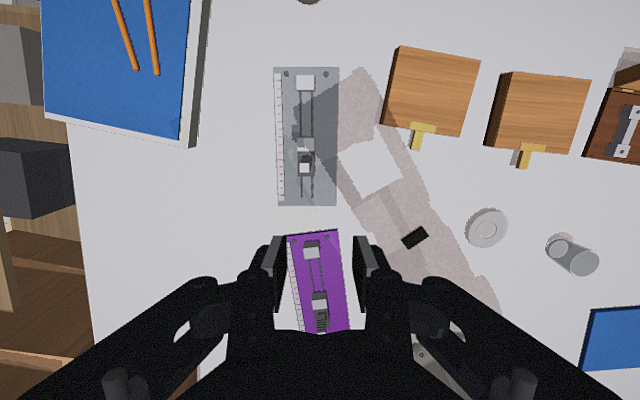

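The view shows the grey bed with corners at (274,67), (339,68), (337,205) and (279,206). The anvil's near top edge is around (305,91) and the post top at about (305,168). The purple look-alike at (318,280) is ignored. I compute the pose and grasp the bar.

Run:
```python
from h import *
p=shot("wrist")
w=unproj(p,[(274,67),(339,68),(337,205),(279,206)],10)[:,:2]; print(w.round(1).tolist(),w.mean(0).round(1))
f=(w[0]+w[1]-w[2]-w[3]); print("yaw deg",np.degrees(np.arctan2(f[1],f[0])),np.hypot(*f)/2)
print("anvil edge",unproj(p,[(296,91),(315,91)],35).round(1).tolist(),"post",unproj(p,[(305,168)],80).round(1).tolist())
im=p["pixels"][:,:,::-1][55:215,260:360]; cv2.imwrite("pics/w8c.png",cv2.resize(im,None,fx=3.6,fy=3.6,interpolation=cv2.INTER_CUBIC))
pick((549,-153.3),np.radians(-0.5),7,30,F=70,up=200)
```

```text
[[574.4, 414.0], [584.7, 316.3], [369.3, 289.8], [355.7, 388.9]] [471.  352.2]
yaw deg 6.77508228945115 218.5926815771514
anvil edge [[542.6, 375.5, 35.0], [545.9, 348.0, 35.0]] post [[439.4, 349.3, 80.0]]
held t=58.8 gap=9.9 gf=68.9 F=[-1.4  0.3  6.4] tcp=[ 549.8 -153.5    8.3]
up t=59.9 gap=10.0 gf=68.3 F=[ 1.2  0.3 -2.4] tcp=[ 548.2 -153.1  198.8]
```

View pics/w8c.png

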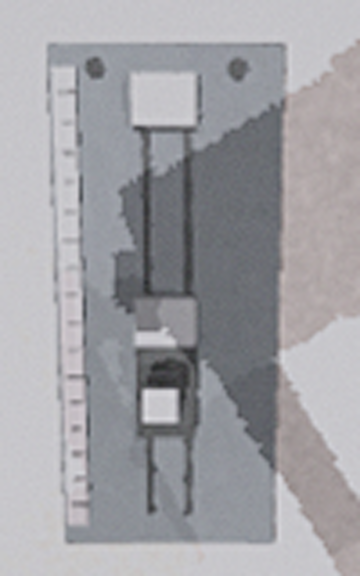

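The crop confirms the anvil, the jaw gap of about 69 mm and the post. The bar is held. Next I lay it on the bed between jaw and anvil, then look.

```bash
cat >> h.py <<'E'
CAL=((471.5,353.0),np.radians(6.8))
def k2w(v):
    (x,y),a=CAL; c,s=np.cos(a),np.sin(a)
    return np.array([x+c*v[0]-s*v[1],y+s*v[0]+c*v[1],v[2]])
E
python3 - <<'E'
from h import *
yaw=CAL[1]-PI/2; t=k2w((40,0,14)); print(t)
down([450,100,200],yaw/2); down([t[0],t[1],120],yaw); print(st())
robot.movel(t.tolist(),None,100); print(st())
robot.command_gripper(26); print(st()); robot.movel([t[0],t[1],150],None,200)
v=k2w((-70,0,230)); down(v,CAL[1]); p=shot("wrist","w9"); print(pin("bar",p),pin("post",p),pin("anvil",p),st())
i=cv2.imread("pics/w9.png")[20:300,180:480]; cv2.imwrite("pics/w9c.png",cv2.resize(i,None,fx=2,fy=2))
E
```

```text
[511.21862032 357.73615873  14.        ]
t=65.3 gap=10.0 gf=68.3 F=[ 0.8  0.4 -1.3] tcp=[511.2 357.7 120. ]
t=66.5 gap=9.9 gf=69.1 F=[-3.4 -2.7  3.1] tcp=[511.1 357.6  14.3]
t=66.8 gap=26.0 gf=0.0 F=[-0.2 -0.3  0.9] tcp=[511.6 358.   14.1]
[([511.7, 357.7, 9.5], 0.89)] [([490.2, 186.9, 22.7], 0.27), ([510.4, 359.1, 10.9], 0.25)] [([284.0, 324.9, 11.6], 0.92), ([548.9, 364.8, 10.8], 0.81)] t=71.8 gap=25.6 gf=0.0 F=[-0.4  0.3  0.1] tcp=[402.  344.7 230. ]
```

View pics/w9c.png

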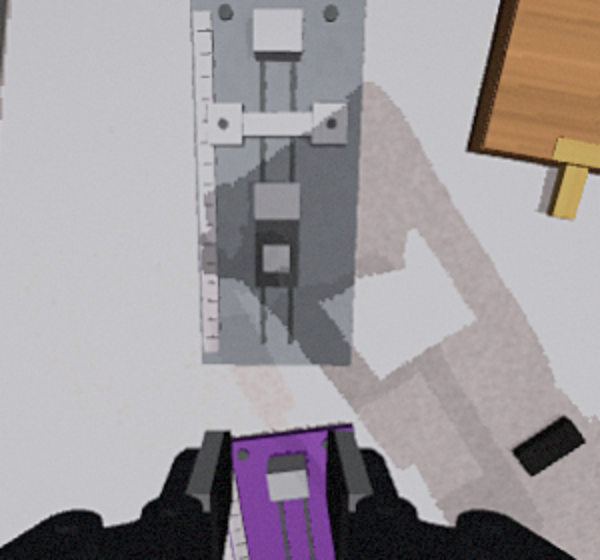

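The bar lies centred across the bed in front of the anvil, at crop (278,125). The post is at crop (276,258). I now grip the post and slide the jaw.

Run:
```python
from h import *
p=shot("wrist"); w=unproj(p,[(318,149)],80)[0]; 
(x,y),a=CAL; d=w[:2]-[x,y]; c,s=np.cos(a),np.sin(a); px,py=c*d[0]+s*d[1],-s*d[0]+c*d[1]; print("post cal",px,py)
py=np.clip(py,-4,4)
robot.command_gripper(36); down(k2w((px,py,130)),a); robot.movel(k2w((px,py,52)).tolist(),None,150)
robot.command_gripper(2,60); print(st())
u=np.array([c,s]); X=px
e=robot.get_state()["ee_pos"]
robot.movel(k2w((15,py,52)).tolist(),None,60); print(st()); X=15
while X<40:
    X+=1.5; robot.movel(k2w((X,py,52)).tolist(),None,30); f=robot.get_state()["contact_force"][:2]@u
    print(X,round(f,1),end="; ")
    if f<-18: break
print(st()); p=shot("top","t2"); 
q=robot.get_image("side"); cv2.imwrite("pics/s2.png",q["pixels"][:,:,::-1][100:220,260:420])
```

```text
post cal -31.252222441657107 1.1746870433391519
t=73.6 gap=13.0 gf=58.4 F=[-0.2 -1.3  6.7] tcp=[441.2 351.   53.5]
t=74.6 gap=12.7 gf=58.4 F=[ 2.  -1.9  5.9] tcp=[487.5 356.2  53.6]
16.5 -0.1; 18.0 -0.9; 19.5 -1.3; 21.0 -1.8; 22.5 -0.9; 24.0 -2.0; 25.5 -1.8; 27.0 -8.3; 28.5 -14.8; 30.0 -22.0; t=77.1 gap=12.7 gf=60.6 F=[-21.9  -2.1  21.7] tcp=[497.3 357.3  53.5]
```

The force rises sharply at about 25.5 mm, against 25 expected for the 12 mm waist, and reaches 22 N, so the bar is held firmly. I slide back and look.

Run:
```python
from h import *
robot.dwell(0.5); print(st())
robot.movel(k2w((-40,1.2,52)).tolist(),None,80); print(st())
robot.command_gripper(36); robot.movel(k2w((-40,1.2,130)).tolist(),None,200)
v=k2w((-70,0,230)); down(v,CAL[1]); p=shot("wrist","w10"); print(pin("bar",p),pin("post",p),st())
i=cv2.imread("pics/w10.png")[20:300,180:480]; cv2.imwrite("pics/w10c.png",cv2.resize(i,None,fx=2,fy=2))
```

```text
t=77.7 gap=13.0 gf=60.6 F=[-20.1  -1.9  21.4] tcp=[497.3 357.3  53.5]
t=78.7 gap=12.9 gf=59.4 F=[-0.5 -2.4  9.2] tcp=[432.2 350.   53.5]
[([538.2, 363.6, 11.1], 0.94)] [([430.0, 346.2, 80.6], 0.72)] t=80.2 gap=36.2 gf=0.0 F=[ 0.3 -0.4  0.9] tcp=[401.3 344.  227.9]
```

View pics/w10c.png

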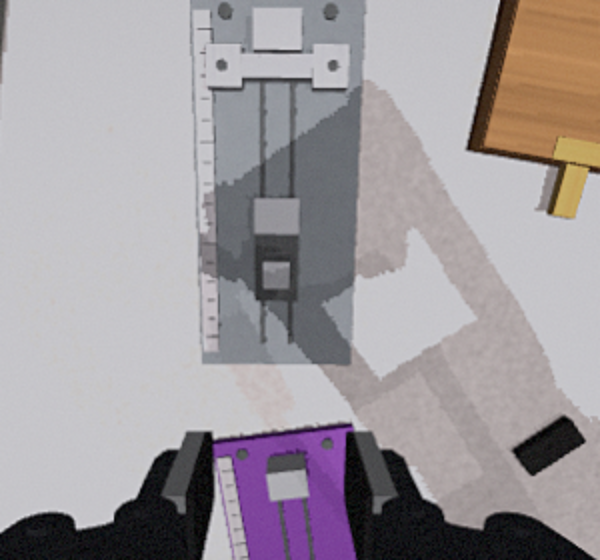

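The bar sits flat against the anvil at crop (278,65), and the jaw is back near open. The anvil blocks a waist grip, so I draw the bar back by one end. Then I grip the waist and carry it to the tray.

Run:
```python
from h import *
yaw=CAL[1]; 
robot.command_gripper(38); down(k2w((68.5,-32,120)),yaw-PI/2); robot.movel(k2w((68.5,-32,13.5)).tolist(),None,130)
robot.command_gripper(4,40); print(st())
robot.movel(k2w((38,-32,13.5)).tolist(),None,60); print(st())
robot.command_gripper(38); robot.movel(k2w((38,-32,90)).tolist(),None,150)
v=k2w((-70,0,230)); down(v,CAL[1]); p=shot("wrist","w11"); print(pin("bar",p),st())
h=cv2.cvtColor(p["pixels"],cv2.COLOR_RGB2HSV); m=((h[...,1]<60)&(h[...,2]>190)).astype(np.uint8)
q=proj(p,[k2w((a,b,26)) for a,b in((12,-44),(62,-44),(62,44),(12,44))]); r=np.zeros_like(m); cv2.fillPoly(r,[q.astype(np.int32)],1)
print(fit(p,m&r,26,200))
print(k2w((38,0,26)))
i=cv2.imread("pics/w11.png")[20:300,180:480]; cv2.imwrite("pics/w11c.png",cv2.resize(i,None,fx=2,fy=2))
```

```text
t=85.7 gap=20.7 gf=40.0 F=[-0.4 -1.2  6.7] tcp=[544.2 329.8  14.7]
t=86.4 gap=21.0 gf=40.5 F=[-0.4 -0.3 10.1] tcp=[513.2 326.4  14.7]
[([509.8, 356.9, 10.3], 0.97)] t=91.5 gap=38.1 gf=0.0 F=[-0.4  1.6  0.6] tcp=[402.  344.7 229.9]
[(array([511.1, 353.3]), array([13. , 49.3]), 12.9, array([323.,  81.])), (array([505.7, 390.2]), array([20.4, 21.9]), 5.8, array([291.,  83.]))]
[509.23268931 357.4993508   26.        ]
```

View pics/w11c.png

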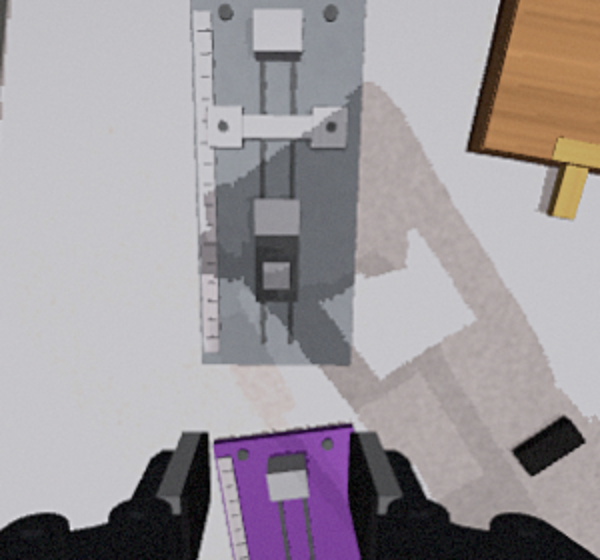

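The bar is clear of the anvil at (278,127), measured at (510,357). Next I take it by the waist to the tray.

Run:
```python
from h import *
pick((509.6,357.2),CAL[1]-PI/2,14,28,F=80,up=230)
down([480,-100,230],-0.8); 
place(t2w((0,28,8.5)),TRAY[1],28,up=140); print(st())
v=t2w((-40,0,260)); down(v,TRAY[1]); p=shot("wrist","w12"); print(pin("gripA",p),pin("bar",p),"expect",t2w((0,28,4)))
```

```text
held t=97.3 gap=9.6 gf=78.9 F=[-0.3 -1.3  5.2] tcp=[510.3 357.7  15.4]
up t=98.6 gap=9.5 gf=78.2 F=[-0.7 -0.3 -1.6] tcp=[509.  356.7 228.7]
carried t=103.6 gap=9.6 gf=78.2 F=[-0.1  0.3 -2. ] tcp=[ 473.7 -340.1  140.1]
t=105.8 gap=28.0 gf=0.0 F=[-0.7 -0.1 -0.3] tcp=[ 473.  -340.3  139.1]
[([434.7, -406.2, 1.7], 0.81), ([553.1, -170.7, -3.0], 0.5)] [([473.9, -340.6, 6.0], 0.71)] expect [ 473.48698962 -340.61482133    4.        ]
```

View pics/w12.png

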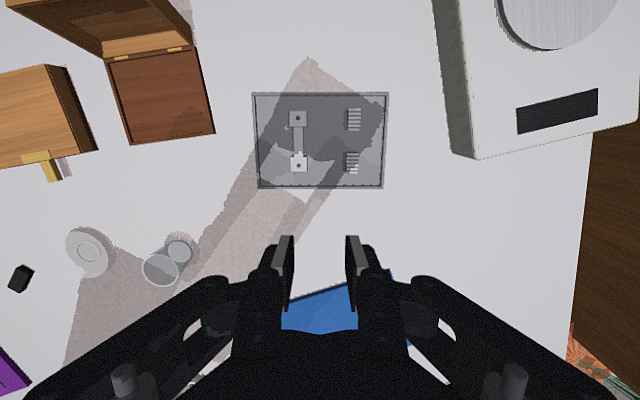

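The bar is at (298,140) and the blocks at (354,120) and (350,163), all in the tray. I shut C and check everything numerically, as the picture budget is used up.

Run:
```python
from h import *
lid('C',1.9,-0.01,dy=-1.5)
for k in 'CBA':
    t,r=tablook(k); print(k,t[:2].round(1),r)
down([420,0,420],0); p=shot("wrist")
for r in fit(p,wood(p),33): print(r)
for l in ["tab1","post","bar","gripA"]: print(l,pin(l,p))
q=shot("top")
for l in ["bar","gripA","jar","vial","post","anvil"]: print(l,pin(l,q))
print(st())
```

```text
grip t=109.0 gap=12.4 gf=49.0 F=[0.9 4.2 4.2] tcp=[ 663.6 -170.5  114.2]
end t=111.7 gap=12.5 gf=59.2 F=[ 1.7  3.3 -2.3] tcp=[ 480.5 -166.9    4.7]
C [ 479.5 -165.3] [(array([ 490.8, -167.2]), array([40.8, 40. ]), 88.7, array([320., 143.]))]
B [480.2   3.9] [(array([491.5,   3.7]), array([39.9, 39.9]), 1.7, array([320., 143.]))]
A [488.9 180.6] [(array([500.2, 181.6]), array([40.9, 41. ]), 87.6, array([314., 143.]))]
(array([ 554.8, -167. ]), array([121.6, 108.5]), 88.9, array([415.,  78.]))
(array([555. ,   6.5]), array([108.8, 116.7]), 1.6, array([316.,  77.]))
(array([563.9, 177.5]), array([120.2, 108.6]), 87.9, array([217.,  72.]))
tab1 [([476.5, 3.3, 20.2], 0.89), ([480.9, -167.7, 21.5], 0.74), ([491.7, 184.0, 23.0], 0.59)]
post [([434.5, 346.7, 78.8], 0.91), ([473.1, 356.7, -1.3], 0.42)]
bar [([470.0, -339.9, 3.7], 0.69), ([479.8, -164.9, 17.7], 0.43), ([470.6, 352.4, 2.5], 0.31)]
gripA [([435.1, -404.9, 1.3], 0.64), ([554.9, 5.7, -0.8], 0.28)]
bar [([471.6, -340.0, 6.5], 0.5)]
gripA [([432.9, -405.9, 3.7], 0.38)]
jar [([691.3, 375.5, 0.1], 0.63), ([477.4, -166.7, 20.8], 0.63), ([474.4, -339.1, 3.9], 0.35)]
vial [([706.0, -382.4, -0.8], 0.7)]
post [([160.3, 296.6, 77.9], 0.59), ([476.8, -166.3, 20.6], 0.55)]
anvil [([544.6, 363.6, 9.8], 0.49), ([285.3, 326.7, 8.1], 0.45)]
t=116.3 gap=35.8 gf=0.0 F=[ 0.  -0.5  0.2] tcp=[4.2e+02 1.0e-01 4.2e+02]
```

Everything matches the starting views. I press each tab gently so the lids are surely shut, check the tray once more, and hand in.

Run:
```python
from h import *
robot.command_gripper(0,20)
for k in 'ABC':
    t=tabpt(k,0); down([t[0],t[1],70],CASE[k][1]); z=32
    while z>22:
        z-=1; robot.movel([t[0],t[1],z],None,40)
        if robot.get_state()["contact_force"][2]>6: break
    print(k,z,st()); robot.movel([t[0],t[1],90],None,200)
down([420,0,420],0); p=shot("wrist"); print(pin("bar",p,2),pin("gripA",p,2),[r[:2] for r in fit(p,wood(p),33)],st())
g=t2w((0,0,4)); robot.dwell(0.3)
```

```text
A 25 t=120.9 gap=0.2 gf=6.4 F=[-2.5 -0.7 12.3] tcp=[489.  180.7  25.8]
B 25 t=124.7 gap=0.0 gf=7.2 F=[-3.4  0.4 14.7] tcp=[480.4   3.9  25.7]
C 25 t=128.6 gap=0.3 gf=6.7 F=[-2.5  0.5 13.8] tcp=[ 479.7 -165.4   25.8]
[([472.7, -340.0, 3.1], 0.72)] [([432.4, -407.1, 4.6], 0.5)] [(array([ 554.8, -167. ]), array([121.6, 108.6])), (array([554.9,   6.1]), array([109.3, 117.4])), (array([563.9, 177.6]), array([120.4, 108.7]))] t=130.6 gap=0.1 gf=0.0 F=[ 0.2  0.4 -0.4] tcp=[ 4.200e+02 -4.000e-01  4.188e+02]
```

```bash
python3 -c "
from h import *
print(robot.hand_in())"
```

```text
the job is handed in; nothing more can be done
None
```

The job is handed in. The bar's waist was clamped at about 22 N in the grey caliper and the jaw slid back nearly fully open. The bar and both grip blocks found are in the grey tray, all three cases are shut, and the jar and bottle read as unmoved. I viewed 15 pictures, one over the limit of 14.

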